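# Line up casting flasks by size for burnout

### The arm

A 6-joint arm with a two-finger parallel gripper is mounted at the origin on the work surface. World frame = base frame: x ahead of the robot, y to its left, z up, the work surface at z = 0. Lengths are in mm, angles in rad, forces in N, time in s.
With the tool pointing down it reaches from about 325 to 900 mm from the base axis. Payload 6.1 kg.
Tool frame: the origin (TCP) lies at the very end of the fingers, on their centre line; the grasp point (between the pads) lies 19 mm behind it; x points along the fingers, y is the direction in which the jaws open and shut, and the axes are right-handed (so a half turn about x gives the same grasp; the last joint's range is limited). The gripper opens to 87 mm and grips with 3 to 60 N. Pads are 19 mm wide; open, the fingers measure 117 mm over their backs; the gripper's body (75 mm by 190 mm) begins 51 mm behind the grasp point.
Start: joints at [1.145, 0.22, 1.526, -0, 1.395, -0.126], TCP at [184.579, 597.115, 222.538] pointing down, gripper open.
Joint ranges: [-2.98, 2.98], [-0.91, 2.08], [0.09, 2.57], [-1.24, 4.39], [0.2, 2.65], [-2.68, 2.68]. Speed limits (rad/s): [2.57, 2.57, 3.01, 3.14, 3.14, 3.14].

### API

Orientations are given as a 3x3 rotation matrix whose columns are the frame's x, y, z axes.
In Python, from cell import arm gives the robot as it stands.
- The arm moves only by the tool step_arm, never from a script. Its argument "rows" is a list of rows, each an object with "grip": the opening, from 0 (shut) to 1 (fully open); "dp": the shift along the world's x, y, z in cm, a list of three; "twist": the turn about the world's z in rad. In form: [{"grip": grip, "dp": [dx, dy, dz], "twist": twist}, ...]. A call has 1 to 8 rows; each row shifts and turns the commanded pose from where the row before left it; what a row does not reach is not made up. A row lasts 1/8 s, in which the tool goes at most 62.5 mm and 10.7 degrees, less where a joint would pass 70% of its speed; a pose out of reach is approached as far as the arm can. A call with a gripper value outside its range is refused whole. The fingers move at their own pace and stop on an object; the grip force is fixed at half the most. Time passes only in rows, so rows that do not move let the fingers close. It gives the time, the measured TCP pose, the force and the opening at its end, in the units of the state.
- arm.observe(): the state, without advancing time (a new reading comes with each control period).
- arm.camera(name): name is "scene" or "top" or "wrist"; returns the picture (384x512x3 uint8, red, green, blue); there is no depth.
- arm.camera_model(name): a dict with "mtx" (3x3 intrinsics, pixels), "distortion" ([k1, k2, p1, p2, k3] as OpenCV has them; the pictures are not rectified), "R" (3x3) and "t" (3): a world point X has camera coordinates R X + t; the wrist camera has in their place "hand_eye" (4x4, takes a point from camera to tool coordinates, whose origin is the TCP and whose axes are the tool frame's). Camera axes: x right, y down, z forward; pixel columns grow to the right and rows downward; lengths in mm; the calibration is good to about 2 mm. A picture is of the moment at which its call begins: read the wrist's pose just before it. camera_model takes no time and is no camera call.
- arm.close_job(): hands the job in, once; it reports no verdict.
The state is a dict: "t": time; "joint_positions": joint angles; "joint_vel": joint speeds; "joint_efforts": joint torques, N m; "ee_pos": TCP position; "ee_rot": TCP orientation; "ft_force": force on the tool from outside, world axes, zero at the start; "moment": the same for the moment, N m; "gripper_width": opening from 0.0 (shut) to 1.0 (fully open).
Only numpy, scipy, OpenCV 4.12 (cv2) and the standard library are available. Lean on these libraries where they do the work, as an engineer would, in place of code of your own. Each camera call takes 0.05 s, during which the arm holds its last target. There are 200 camera calls.

### The job

Line up the four plaster-filled casting flasks on the slab in order of size: the smallest on the pale disc next to the brass burner, then each next bigger one on the next disc, and the biggest at the far end. Stand each one upright in the middle of its disc, set it down rather than dropping it, and do not tip any over.

Things in the scene. Friction and masses are not known exactly. Their poses are not given: they have to be found in the camera images.
- flask_s: the smallest of four casting flasks: an upright steel tube filled solid with white plaster (small dark pouring hole in the top), 34 mm in diameter, 50 mm tall, standing loose on the bench, up to 0.6 kg. Origin: centre of its underside, z up its axis
- flask_m: the second smallest of four casting flasks: an upright steel tube filled solid with white plaster (small dark pouring hole in the top), 42 mm in diameter, 64 mm tall, standing loose on the bench, up to 0.6 kg. Origin: centre of its underside, z up its axis
- flask_l: the second biggest of four casting flasks: an upright steel tube filled solid with white plaster (small dark pouring hole in the top), 50 mm in diameter, 78 mm tall, standing loose on the bench, up to 0.6 kg. Origin: centre of its underside, z up its axis
- flask_xl: the biggest of four casting flasks: an upright steel tube filled solid with white plaster (small dark pouring hole in the top), 58 mm in diameter, 92 mm tall, standing loose on the bench, up to 0.6 kg. Origin: centre of its underside, z up its axis
- disc_1: one of four equal pale plaster discs, 70 mm across and 8 mm thick, fixed in a straight row on a dark slab, numbered 1 to 4 along the row, neighbours' centres 80 mm apart. The slab is fixed, 460 mm along the row, 110 mm across, 20 mm thick; its position and yaw on the bench vary. Origin: centre of the disc's underside, on the slab's top (20 mm above the bench); the disc's top is 8 mm above it. y runs along the row from disc 1 to disc 4, x across the row
- disc_2: one of four equal pale plaster discs, 70 mm across and 8 mm thick, fixed in a straight row on a dark slab, numbered 1 to 4 along the row, neighbours' centres 80 mm apart. The slab is fixed, 460 mm along the row, 110 mm across, 20 mm thick; its position and yaw on the bench vary. Origin: centre of the disc's underside, on the slab's top (20 mm above the bench); the disc's top is 8 mm above it. y runs along the row from disc 1 to disc 4, x across the row
- disc_3: one of four equal pale plaster discs, 70 mm across and 8 mm thick, fixed in a straight row on a dark slab, numbered 1 to 4 along the row, neighbours' centres 80 mm apart. The slab is fixed, 460 mm along the row, 110 mm across, 20 mm thick; its position and yaw on the bench vary. Origin: centre of the disc's underside, on the slab's top (20 mm above the bench); the disc's top is 8 mm above it. y runs along the row from disc 1 to disc 4, x across the row
- disc_4: one of four equal pale plaster discs, 70 mm across and 8 mm thick, fixed in a straight row on a dark slab, numbered 1 to 4 along the row, neighbours' centres 80 mm apart. The slab is fixed, 460 mm along the row, 110 mm across, 20 mm thick; its position and yaw on the bench vary. Origin: centre of the disc's underside, on the slab's top (20 mm above the bench); the disc's top is 8 mm above it. y runs along the row from disc 1 to disc 4, x across the row
- burner: a small brass gas burner (70 mm tall, round dark foot 40 mm across, side tap), fixed on the slab in line with the row, 77 mm from the centre of the disc at one end: next to disc 1 in some starts, next to disc 4 in others. At the other end stands a small brown clay bowl (22 mm tall, 52 mm across) instead. Origin: centre of the foot's underside, z up
There are look-alikes about, which are no part of the job. Leave any blue look-alike of the flask_xl alone.

How it is judged (in metres and radians):
At the end, for the whole second after the job is handed in: Each flask stands upright (within 0.1 rad) and at rest on its disc, its centre within 15 mm of the disc's centre, sizes rising from the disc next to the burner to the disc at the other end; all released (((horizontal distance between burner and disc_1 below 0.15 m and horizontal distance between flask_s and disc_1 below 0.015 m and z of flask_s in the frame of disc_1 between 0.003 and 0.014 m and horizontal distance between flask_m and disc_2 below 0.015 m and z of flask_m in the frame of disc_2 between 0.003 and 0.014 m and horizontal distance between flask_l and disc_3 below 0.015 m and z of flask_l in the frame of disc_3 between 0.003 and 0.014 m and horizontal distance between flask_xl and disc_4 below 0.015 m and z of flask_xl in the frame of disc_4 between 0.003 and 0.014 m) or (horizontal distance between burner and disc_4 below 0.15 m and horizontal distance between flask_s and disc_4 below 0.015 m and z of flask_s in the frame of disc_4 between 0.003 and 0.014 m and horizontal distance between flask_m and disc_3 below 0.015 m and z of flask_m in the frame of disc_3 between 0.003 and 0.014 m and horizontal distance between flask_l and disc_2 below 0.015 m and z of flask_l in the frame of disc_2 between 0.003 and 0.014 m and horizontal distance between flask_xl and disc_1 below 0.015 m and z of flask_xl in the frame of disc_1 between 0.003 and 0.014 m)) and angle between each of flask_s, flask_m, flask_l, flask_xl's own z axis and vertical below 0.1 rad and linear speed of each of flask_s, flask_m, flask_l, flask_xl below 0.02 m/s); the robot touches nothing.
It fails at once if a flask is tipped by more than 0.6 rad (angle between any of flask_s, flask_m, flask_l, flask_xl's own z axis and vertical above 0.6 rad).
It fails at once if a flask is dropped from more than about 2 cm (it moves faster than 0.6 m/s with no finger touching it) ((linear speed of flask_s above 0.6 m/s and contact force between the fingers and flask_s below 0.05 N) or (linear speed of flask_m above 0.6 m/s and contact force between the fingers and flask_m below 0.05 N) or (linear speed of flask_l above 0.6 m/s and contact force between the fingers and flask_l below 0.05 N) or (linear speed of flask_xl above 0.6 m/s and contact force between the fingers and flask_xl below 0.05 N)).
It also fails if it takes over 115 s, if anything falls off the work surface, if the arm or the gripper's body presses on something with over 40 N, if the wrist force passes 120 N, or if a joint passes its speed limit or range.

## Working session

There is one attempt and no reset: what is moved stays moved. The work goes in short steps, Python scripts to look and compute and a tool call to move; the robot and the scene stay as the last step left them, time stands still between calls to the robot, and variables do not carry over. Pictures are saved under pics/ and viewed, about 12 in all and at most 16, crops included, and the job is handed in when it is done.

Besides the shell and the picture viewer there is one more tool, called after ">>>" as a command line: name --argument value ..., lists and objects as JSON in quotes. step_arm: Moves the arm, as the interface text tells. Its arguments: {"type":"object","properties":{"rows":{"type":"array"}},"required":["rows"]}

```bash
ls; mkdir -p pics; cat > h.py <<'E'
import numpy as np, cv2
from cell import arm
def save(name,fn):
    im=arm.camera(name); cv2.imwrite('pics/'+fn,im[:,:,::-1]); return im
def ray(name,uv,pose=None):
    m=arm.camera_model(name)
    p=cv2.undistortPoints(np.array([[uv]],float),np.array(m['mtx']),np.array(m['distortion']))[0,0]
    d=np.array([p[0],p[1],1.])
    if name=='wrist':
        s=pose or arm.observe(); T=np.array(m['hand_eye']); R=np.array(s['ee_rot']); 
        o=R@T[:3,3]+np.array(s['ee_pos']); d=R@T[:3,:3]@d
    else:
        R=np.array(m['R']); o=-R.T@np.array(m['t']); d=R.T@d
    return o,d
def onz(name,uv,z,pose=None):
    o,d=ray(name,uv,pose); return o+d*(z-o[2])/d[2]
def proj(name,X):
    m=arm.camera_model(name); 
    return cv2.projectPoints(np.array([X],float),cv2.Rodrigues(np.array(m['R'],float))[0],np.array(m['t'],float),np.array(m['mtx']),np.array(m['distortion']))[0][0,0]
E
python3 - <<'E'
from h import *
a=save('top','top1.png'); b=save('scene','scene1.png')
s=arm.observe(); print(s['t'],s['ee_pos'],np.round(s['ee_rot'],3))
for n in('top','scene'):
    o,d=ray(n,(256,192)); print(n,o,d)
print(np.round(arm.camera_model('wrist')['hand_eye'],2))
E
```

```text
pics
0.1 [184.33939998 596.62062726 221.54939004] [[-0.001  0.295  0.955]
 [-0.002  0.955 -0.295]
 [-1.    -0.002 -0.   ]]
top [397.9062616    9.6951689  948.54235199] [ 0.11552294 -0.02074152 -0.99319846]
scene [913.62926213 294.75823266 469.3731468 ] [-0.62239317 -0.43727357 -0.64921131]
[[   0.     -0.25    0.97 -162.11]
 [   1.     -0.     -0.      1.16]
 [   0.      0.97    0.25  -67.98]
 [   0.      0.      0.      1.  ]]
```

View pics/top1.png

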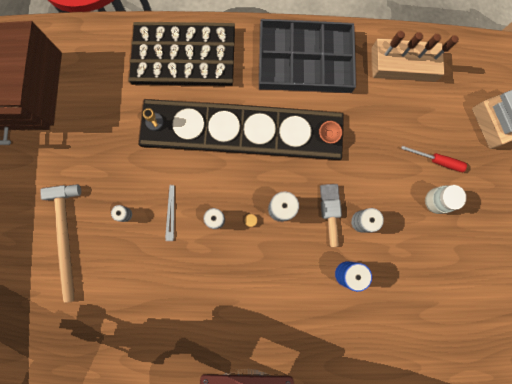

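View pics/scene1.png

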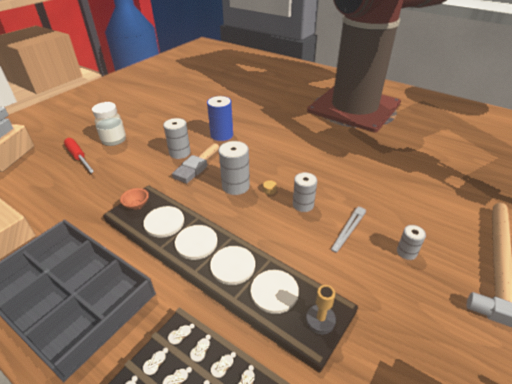

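The top view shows s (120,213), m (214,218), xl (284,205), l (371,220) and the blue decoy (357,277). The burner is at (153,120), at the left end of the row. The discs are at (188,124), (224,126), (259,128) and (295,131), and the bowl is at (331,131). The scene view agrees with this.

```bash
cat > meas.py <<'E'
from h import *
a=cv2.imread('pics/top1.png'); b=cv2.imread('pics/scene1.png')
def blob(im,uv,r,thr=60,lo=170):
    # white, low-saturation blob nearest uv; hole filled by convex hull
    hsv=cv2.cvtColor(im,cv2.COLOR_BGR2HSV); m=((hsv[...,1]<thr)&(hsv[...,2]>lo)).astype(np.uint8)
    w=np.zeros_like(m); cv2.circle(w,uv,r,1,-1); m&=w
    c=max(cv2.findContours(m,cv2.RETR_EXTERNAL,cv2.CHAIN_APPROX_NONE)[0],key=cv2.contourArea)
    c=cv2.convexHull(c); return c[:,0].astype(float)
def circ(name,im,uv,r,z,**k):
    P=np.array([onz(name,p,z)[:2] for p in blob(im,uv,r,**k)])
    (x,y),R=cv2.minEnclosingCircle(P.astype(np.float32)); 
    return np.round([x,y,2*R],1)
T=dict(s=((120,213),50,(413,233)),m=((214,218),64,(306,178)),xl=((284,205),92,(234,149)),l=((371,220),78,(176,125)))
D=[((188,124),(274,291)),((224,126),(233,265)),((259,128),(196,242)),((295,131),(164,221))]
if __name__=='__main__':
    for n,(u,z,v) in T.items(): print(n,circ('top',a,u,16,z),circ('scene',b,v,18,z,lo=150))
    for i,(u,v) in enumerate(D): print('disc',i+1,circ('top',a,u,18,28),circ('scene',b,v,28,28,lo=150))
E
python3 meas.py
```

```text
s [450.7 285.4  33. ] [452.3 284.4  40.2]
m [444.5  79.6  40.1] [449.4  81.   55.4]
xl [472.5 -65.9  56.9] [480.3 -58.1  86.5]
l [ 448.2 -250.4   48.4] [ 455.5 -241.6   79. ]
disc 1 [655.4 146.2  69.6] [656.  145.6  74.4]
disc 2 [651.8  66.6  69.8] [653.5  65.8  75.9]
disc 3 [648.3 -13.1  69.8] [649.8 -13.8  77. ]
disc 4 [645.1 -92.9  69.6] [647.5 -94.1  78.3]
```

>>> step_arm --rows '[{"grip": 1,"dp": [3.33,-3.89,0],"twist": -0.16},{"grip": 1,"dp": [3.33,-3.89,0],"twist": -0.16},{"grip": 1,"dp": [3.33,-3.89,0],"twist": -0.16},{"grip": 1,"dp": [3.33,-3.89,0],"twist": -0.16},{"grip": 1,"dp": [3.33,-3.89,0],"twist": -0.16},{"grip": 1,"dp": [3.33,-3.89,0],"twist": -0.16},{"grip": 1,"dp": [3.33,-3.89,0],"twist": -0.16},{"grip": 1,"dp": [3.33,-3.89,0],"twist": -0.16}]'

```text
t: 1.1
ee_pos: [451.6, 284.5, 222.2]
ee_rot: [[-0.0, 1.0, -0.014], [-0.0, -0.014, -1.0], [-1.0, -0.0, 0.0]]
ft_force: [0.6, 0.7, -0.2]
gripper_width: 0.998
```

```bash
python3 - <<'E'
from h import *
s=arm.observe(); save('wrist','w1.png'); print(s['ee_pos'],np.round(s['ee_rot'],3))
E
```

```text
[451.63800928 284.4522588  222.22647257] [[-0.     1.    -0.014]
 [-0.    -0.014 -1.   ]
 [-1.    -0.     0.   ]]
```

View pics/w1.png

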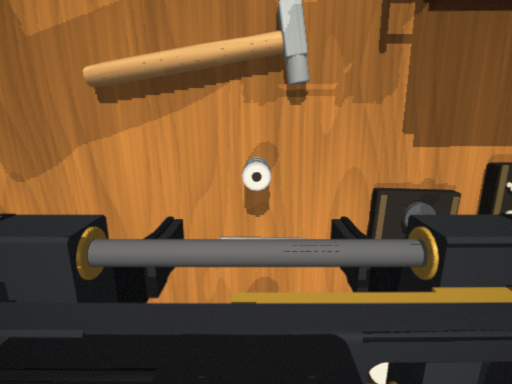

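The wrist view shows flask_s's pouring hole at (257,177), with the hammer and slab well clear.

```bash
python3 - <<'E'
from h import *
print(onz('wrist',(257,177),50))
E
```

```text
[455.70198422 279.67072215  50.        ]
```

>>> step_arm --rows '[{"grip": 1,"dp": [-0.1,0.1,-4],"twist": 0},{"grip": 1,"dp": [0,0,-5],"twist": 0},{"grip": 1,"dp": [0,0,-4],"twist": 0},{"grip": 1,"dp": [0,0,-3],"twist": 0},{"grip": 1,"dp": [0,0,-2],"twist": 0},{"grip": 1,"dp": [0,0,-2],"twist": 0},{"grip": 1,"dp": [0,0,-1],"twist": 0}]'

```text
t: 2.02
ee_pos: [448.8, 286.5, 11.0]
ee_rot: [[-0.002, 1.0, -0.009], [-0.001, -0.009, -1.0], [-1.0, -0.002, 0.001]]
ft_force: [-1.1, 0.6, 0.8]
gripper_width: 1.003
```

>>> step_arm --rows '[{"grip": 0,"dp": [0,0,0],"twist": 0},{"grip": 0,"dp": [0,0,0],"twist": 0},{"grip": 0,"dp": [0,0,0],"twist": 0},{"grip": 0,"dp": [0,0,0],"twist": 0},{"grip": 0,"dp": [0,0,0],"twist": 0},{"grip": 0,"dp": [0,0,0],"twist": 0}]'

```text
t: 2.78
ee_pos: [450.0, 286.9, 12.6]
ee_rot: [[0.0, 1.0, -0.009], [0.0, -0.009, -1.0], [-1.0, 0.0, -0.0]]
ft_force: [2.0, 0.5, -0.6]
gripper_width: 0.403
```

```bash
python3 - <<'E'
from meas import *
a=arm.camera('top')[:,:,::-1].copy(); cv2.imwrite('pics/top2.png',a)
for k in range(3): print(np.round(arm.observe()['ee_pos'],1), arm.observe()['gripper_width']*87)
cv2.imwrite('pics/crop.png',np.hstack([cv2.resize(a[180:250,80:160],None,fx=5,fy=5),cv2.resize(cv2.imread('pics/w1.png')[147:207,217:297],None,fx=5,fy=5).__getitem__(slice(0,350)) if 0 else cv2.resize(cv2.imread('pics/w1.png')[142:212,217:297],None,fx=5,fy=5)]))
E
```

```text
[450.1 286.9  12.6] 33.56273212844901
[450.1 286.9  12.6] 33.56273212844901
[450.1 286.9  12.6] 33.56273212844901
```

View pics/crop.png

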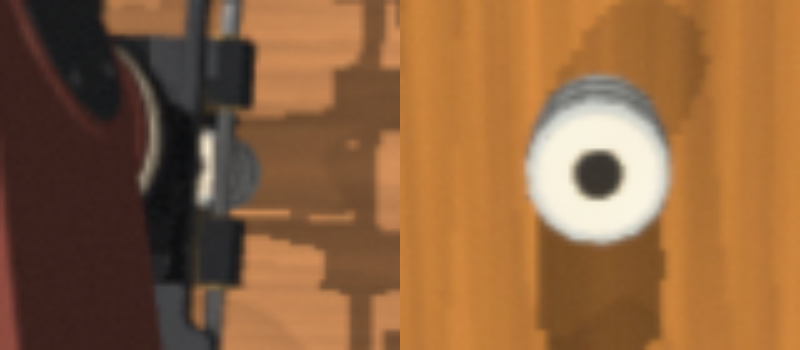

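s is held, with a width reading of 33.6 mm against 34 mm. Next I lift it and carry it to disc 1.

>>> step_arm --rows '[{"grip": 0,"dp": [0,0,1.5],"twist": 0},{"grip": 0,"dp": [0,0,3.5],"twist": 0},{"grip": 0,"dp": [0,0,4.5],"twist": 0},{"grip": 0,"dp": [4,-2.7,0],"twist": 0},{"grip": 0,"dp": [4.5,-3.1,0],"twist": 0},{"grip": 0,"dp": [4.5,-3.1,0],"twist": 0},{"grip": 0,"dp": [4.5,-3.1,0],"twist": 0},{"grip": 0,"dp": [3,-2,0],"twist": 0}]'

```text
t: 3.82
ee_pos: [657.0, 145.0, 108.6]
ee_rot: [[0.001, 1.0, -0.01], [-0.0, -0.01, -1.0], [-1.0, 0.001, 0.0]]
ft_force: [0.1, -0.1, -1.4]
gripper_width: 0.385
```

>>> step_arm --rows '[{"grip": 0,"dp": [0,0,0],"twist": 0},{"grip": 0,"dp": [0,0,0],"twist": 0}]'

```text
t: 4.08
ee_pos: [654.3, 147.2, 107.7]
ee_rot: [[-0.001, 1.0, -0.009], [0.0, -0.009, -1.0], [-1.0, -0.001, -0.0]]
ft_force: [-0.3, 0.5, -0.8]
gripper_width: 0.382
```

>>> step_arm --rows '[{"grip": 0,"dp": [0,0,-3],"twist": 0},{"grip": 0,"dp": [0,0,-2],"twist": 0},{"grip": 0,"dp": [0,0,-1],"twist": 0},{"grip": 0,"dp": [0,0,0],"twist": 0}]'

```text
t: 4.58
ee_pos: [654.0, 147.2, 46.6]
ee_rot: [[-0.002, 1.0, -0.008], [-0.0, -0.008, -1.0], [-1.0, -0.002, 0.0]]
ft_force: [0.6, -0.6, -1.3]
gripper_width: 0.382
```

>>> step_arm --rows '[{"grip": 0,"dp": [0,0,-0.3],"twist": 0},{"grip": 0,"dp": [0,0,0],"twist": 0}]'

```text
t: 4.82
ee_pos: [655.5, 147.0, 45.3]
ee_rot: [[0.001, 1.0, -0.009], [0.0, -0.009, -1.0], [-1.0, 0.001, -0.0]]
ft_force: [0.0, 0.5, -1.5]
gripper_width: 0.389
```

>>> step_arm --rows '[{"grip": 0,"dp": [0,0,-0.2],"twist": 0},{"grip": 0,"dp": [0,0,0],"twist": 0}]'

```text
t: 5.08
ee_pos: [655.0, 146.9, 42.6]
ee_rot: [[0.0, 1.0, -0.009], [0.0, -0.009, -1.0], [-1.0, 0.0, -0.0]]
ft_force: [-0.2, 0.2, -1.0]
gripper_width: 0.383
```

>>> step_arm --rows '[{"grip": 0,"dp": [0,0,-0.2],"twist": 0},{"grip": 0,"dp": [0,0,0],"twist": 0}]'

```text
t: 5.32
ee_pos: [655.2, 146.9, 40.7]
ee_rot: [[0.0, 1.0, -0.009], [0.0, -0.009, -1.0], [-1.0, 0.0, -0.0]]
ft_force: [0.7, -0.4, -0.9]
gripper_width: 0.383
```

>>> step_arm --rows '[{"grip": 0,"dp": [0,0,-0.1],"twist": 0},{"grip": 0,"dp": [0,0,0],"twist": 0}]'

```text
t: 5.58
ee_pos: [655.2, 146.9, 40.6]
ee_rot: [[0.0, 1.0, -0.009], [-0.0, -0.009, -1.0], [-1.0, 0.0, 0.0]]
ft_force: [-3.4, -0.1, 6.4]
gripper_width: 0.383
```

>>> step_arm --rows '[{"grip": 1,"dp": [0,0,0],"twist": 0},{"grip": 1,"dp": [0,0,0],"twist": 0},{"grip": 1,"dp": [0,0,0],"twist": 0},{"grip": 1,"dp": [0,0,0],"twist": 0},{"grip": 1,"dp": [0,0,2],"twist": 0},{"grip": 1,"dp": [0,0,4],"twist": 0},{"grip": 1,"dp": [0,0,6],"twist": 0}]'

```text
t: 6.45
ee_pos: [653.7, 146.8, 160.0]
ee_rot: [[-0.003, 1.0, -0.009], [-0.0, -0.009, -1.0], [-1.0, -0.003, 0.0]]
ft_force: [0.9, -0.2, 0.2]
gripper_width: 0.988
```

>>> step_arm --rows '[{"grip": 1,"dp": [-4,-1.3,0],"twist": 0},{"grip": 1,"dp": [-5,-1.6,0],"twist": 0},{"grip": 1,"dp": [-5,-1.6,0],"twist": 0},{"grip": 1,"dp": [-5,-1.6,0],"twist": 0},{"grip": 1,"dp": [-2.1,-0.6,0],"twist": 0},{"grip": 1,"dp": [0,0,0],"twist": 0}]'

```text
t: 7.2
ee_pos: [443.8, 79.7, 161.1]
ee_rot: [[0.003, 1.0, -0.01], [0.0, -0.01, -1.0], [-1.0, 0.003, -0.0]]
ft_force: [0.4, 0.2, -0.0]
gripper_width: 1.004
```

```bash
python3 - <<'E'
from meas import *
a=arm.camera('top')[:,:,::-1].copy(); cv2.imwrite('pics/top3.png',a)
b=arm.camera('scene')[:,:,::-1].copy(); cv2.imwrite('pics/scene3.png',b)
cv2.imwrite('pics/v3.png',np.hstack([cv2.resize(a[90:160,140:240],None,fx=4,fy=4),cv2.resize(b[240:310,230:330],None,fx=4,fy=4)]))
s=arm.observe();print(np.round(s['ee_pos'],1))
w=save('wrist','w3.png')
E
```

```text
[445.3  80.  161.1]
```

View pics/v3.png

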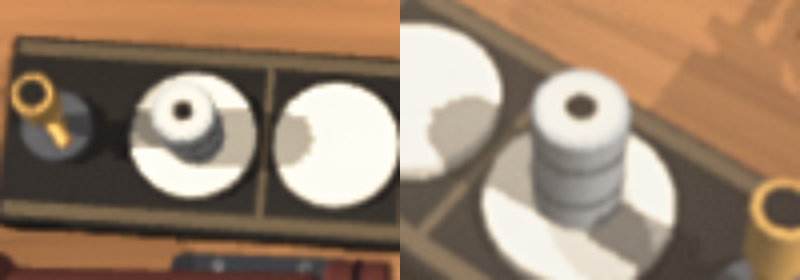

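s stands upright near the middle of disc 1. Its hole is at about (185.4,117.1) in top and (274.6,265.9) in scene.

```bash
python3 - <<'E'
from meas import *
print(onz('top',(185.4,117.1),78),onz('scene',(274.6,265.9),78))
# hole in original pictures, same method both cameras
def hole(im,uv,r=7):
    g=cv2.GaussianBlur(cv2.cvtColor(im,cv2.COLOR_BGR2GRAY),(3,3),0).astype(float); x,y=uv
    w=g[y-r:y+r+1,x-r:x+r+1]; k=np.clip(110-w,0,None); yy,xx=np.mgrid[-r:r+1,-r:r+1]
    return x+(k*xx).sum()/k.sum(), y+(k*yy).sum()/k.sum()
B=cv2.imread('pics/scene1.png')
for n,(u,z,v) in T.items():
    h=hole(a,u,5); print(n,np.round(h,1),onz('top',h,z).round(1))
a3=cv2.imread('pics/top3.png');
h=hole(a3,(185,117),3);print('placed',h,onz('top',h,78).round(1))
E
```

```text
[654.78714738 144.58447098  78.        ] [653.01778284 141.75263317  78.        ]
s [118.7 212.9] [449.8 283.6  50. ]
m [213.1 217.9] [444.2  79.3  64. ]
xl [284.2 205.1] [472.2 -66.   92. ]
l [371.7 219.6] [ 447.8 -250.8   78. ]
placed (np.float64(185.20615384615385), np.float64(117.19692307692307)) [654.6 145.   78. ]
```

s is placed within about 2 mm of its disc centre. Next is m.

>>> step_arm --rows '[{"grip": 1,"dp": [0,0,-3],"twist": 0},{"grip": 1,"dp": [0,0,-4],"twist": 0},{"grip": 1,"dp": [0,0,-3],"twist": 0},{"grip": 1,"dp": [0,0,-2],"twist": 0},{"grip": 1,"dp": [0,0,-1.6],"twist": 0},{"grip": 1,"dp": [0,0,-1],"twist": 0}]'

```text
t: 8.1
ee_pos: [444.3, 80.0, 12.8]
ee_rot: [[-0.001, 1.0, -0.009], [0.0, -0.009, -1.0], [-1.0, -0.001, -0.0]]
ft_force: [-0.6, 0.1, 0.5]
gripper_width: 0.999
```

>>> step_arm --rows '[{"grip": 0,"dp": [0,0,0],"twist": 0},{"grip": 0,"dp": [0,0,0],"twist": 0},{"grip": 0,"dp": [0,0,0],"twist": 0},{"grip": 0,"dp": [0,0,0],"twist": 0},{"grip": 0,"dp": [0,0,0],"twist": 0},{"grip": 0,"dp": [0,0,0],"twist": 0}]'

```text
t: 8.85
ee_pos: [444.3, 79.9, 13.8]
ee_rot: [[0.001, 1.0, -0.009], [0.0, -0.009, -1.0], [-1.0, 0.001, -0.0]]
ft_force: [-0.1, -0.2, 0.6]
gripper_width: 0.475
```

>>> step_arm --rows '[{"grip": 0,"dp": [0,0,1.5],"twist": 0},{"grip": 0,"dp": [0,0,3.5],"twist": 0},{"grip": 0,"dp": [0,0,4.5],"twist": 0},{"grip": 0,"dp": [4,-0.2,0],"twist": 0},{"grip": 0,"dp": [4.5,-0.3,0],"twist": 0},{"grip": 0,"dp": [4.5,-0.3,0],"twist": 0},{"grip": 0,"dp": [4.5,-0.3,0],"twist": 0},{"grip": 0,"dp": [3.2,-0.2,0],"twist": 0}]'

```text
t: 9.85
ee_pos: [652.4, 66.7, 109.0]
ee_rot: [[-0.0, 1.0, -0.009], [-0.0, -0.009, -1.0], [-1.0, -0.0, 0.0]]
ft_force: [0.7, 0.1, -2.7]
gripper_width: 0.479
```

>>> step_arm --rows '[{"grip": 0,"dp": [0,0,0],"twist": 0},{"grip": 0,"dp": [0,0,0],"twist": 0},{"grip": 0,"dp": [0,0,-3],"twist": 0},{"grip": 0,"dp": [0,0,-2],"twist": 0},{"grip": 0,"dp": [0,0,-1],"twist": 0},{"grip": 0,"dp": [0,0,0],"twist": 0}]'

```text
t: 10.6
ee_pos: [650.0, 67.0, 47.7]
ee_rot: [[-0.002, 1.0, -0.009], [0.0, -0.009, -1.0], [-1.0, -0.002, -0.0]]
ft_force: [0.1, 0.0, -1.9]
gripper_width: 0.478
```

>>> step_arm --rows '[{"grip": 0,"dp": [0,0,-0.3],"twist": 0},{"grip": 0,"dp": [0,0,0],"twist": 0}]'

```text
t: 10.85
ee_pos: [651.5, 66.9, 46.3]
ee_rot: [[0.001, 1.0, -0.009], [-0.0, -0.009, -1.0], [-1.0, 0.001, -0.0]]
ft_force: [0.3, -0.6, -2.6]
gripper_width: 0.476
```

>>> step_arm --rows '[{"grip": 0,"dp": [0,0,-0.2],"twist": 0},{"grip": 0,"dp": [0,0,0],"twist": 0}]'

```text
t: 11.1
ee_pos: [651.0, 66.9, 43.6]
ee_rot: [[0.0, 1.0, -0.009], [-0.0, -0.009, -1.0], [-1.0, 0.0, 0.0]]
ft_force: [-0.1, -0.3, -2.2]
gripper_width: 0.478
```

>>> step_arm --rows '[{"grip": 0,"dp": [0,0,-0.2],"twist": 0},{"grip": 0,"dp": [0,0,0],"twist": 0}]'

```text
t: 11.35
ee_pos: [651.2, 66.9, 41.9]
ee_rot: [[0.0, 1.0, -0.009], [-0.0, -0.009, -1.0], [-1.0, 0.0, 0.0]]
ft_force: [-1.0, -0.2, -0.5]
gripper_width: 0.476
```

>>> step_arm --rows '[{"grip": 0,"dp": [0,0,-0.1],"twist": 0},{"grip": 0,"dp": [0,0,0],"twist": 0}]'

```text
t: 11.6
ee_pos: [651.2, 66.9, 41.8]
ee_rot: [[0.0, 1.0, -0.009], [-0.0, -0.009, -1.0], [-1.0, 0.0, 0.0]]
ft_force: [-3.3, -0.5, 6.3]
gripper_width: 0.476
```

>>> step_arm --rows '[{"grip": 1,"dp": [0,0,0],"twist": 0},{"grip": 1,"dp": [0,0,0],"twist": 0},{"grip": 1,"dp": [0,0,0],"twist": 0},{"grip": 1,"dp": [0,0,0],"twist": 0},{"grip": 1,"dp": [0,0,2],"twist": 0},{"grip": 1,"dp": [0,0,5],"twist": 0},{"grip": 1,"dp": [0,0,6],"twist": 0}]'

```text
t: 12.48
ee_pos: [650.3, 66.9, 172.1]
ee_rot: [[-0.002, 1.0, -0.009], [0.0, -0.009, -1.0], [-1.0, -0.002, -0.0]]
ft_force: [1.0, -0.7, -0.3]
gripper_width: 0.995
```

>>> step_arm --rows '[{"grip": 1,"dp": [-2.5,-4,0],"twist": 0},{"grip": 1,"dp": [-3,-4.5,0],"twist": 0},{"grip": 1,"dp": [-3,-4.5,0],"twist": 0},{"grip": 1,"dp": [-3,-4.5,0],"twist": 0},{"grip": 1,"dp": [-3,-4.5,0],"twist": 0},{"grip": 1,"dp": [-3,-4.5,0],"twist": 0},{"grip": 1,"dp": [-2.8,-4.2,0],"twist": 0},{"grip": 1,"dp": [0,-1.0,0],"twist": 0}]'

```text
t: 13.48
ee_pos: [446.8, -252.6, 172.3]
ee_rot: [[0.001, 1.0, -0.013], [-0.002, -0.013, -1.0], [-1.0, 0.001, 0.002]]
ft_force: [0.3, 0.6, -0.6]
gripper_width: 0.998
```

```bash
python3 - <<'E'
from meas import *
print(onz('top',(358,277),92))
a=arm.camera('top')[:,:,::-1].copy(); cv2.imwrite('pics/top4.png',a)
print(np.round(arm.observe()['ee_pos'],1))
cv2.imwrite('pics/v4.png',np.hstack([cv2.resize(a[90:160,165:265],None,fx=4,fy=4),cv2.resize(a[180:250,320:420],None,fx=4,fy=4)]))
E
```

```text
[ 329.98412615 -218.82953135   92.        ]
[ 447.8 -252.7  172.3]
```

View pics/v4.png

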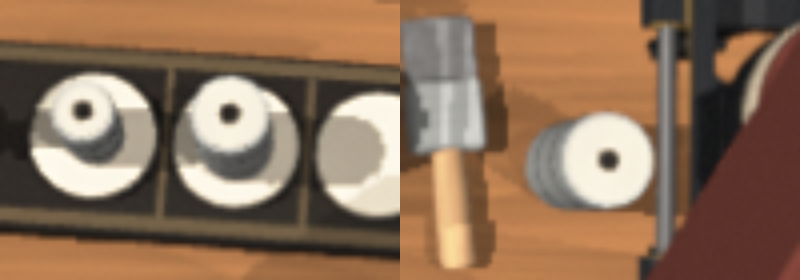

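m is upright near the middle of disc 2 (hole at about (221.9,117.9)), and l is clear to pick up.

```bash
python3 - <<'E'
from h import *
print(onz('top',(221.9,117.9),92))
E
```

```text
[650.66892432  66.28688618  92.        ]
```

>>> step_arm --rows '[{"grip": 1,"dp": [0,0.2,-3],"twist": 0},{"grip": 1,"dp": [0,0,-4],"twist": 0},{"grip": 1,"dp": [0,0,-3],"twist": 0},{"grip": 1,"dp": [0,0,-2],"twist": 0},{"grip": 1,"dp": [0,0,-1.3],"twist": 0},{"grip": 1,"dp": [0,0,-0.6],"twist": 0}]'

```text
t: 14.28
ee_pos: [448.5, -247.5, 31.4]
ee_rot: [[0.0, 1.0, -0.008], [0.0, -0.008, -1.0], [-1.0, 0.0, -0.0]]
ft_force: [-0.3, -0.7, 0.1]
gripper_width: 1.0
```

>>> step_arm --rows '[{"grip": 0,"dp": [0,0,0],"twist": 0},{"grip": 0,"dp": [0,0,0],"twist": 0},{"grip": 0,"dp": [0,0,0],"twist": 0},{"grip": 0,"dp": [0,0,0],"twist": 0},{"grip": 0,"dp": [0,0,0],"twist": 0},{"grip": 0,"dp": [0,0,0],"twist": 0}]'

```text
t: 15.02
ee_pos: [448.3, -248.3, 31.9]
ee_rot: [[0.001, 1.0, -0.009], [-0.0, -0.009, -1.0], [-1.0, 0.001, 0.0]]
ft_force: [2.2, 0.1, 2.2]
gripper_width: 0.572
```

>>> step_arm --rows '[{"grip": 0,"dp": [0,0,1.5],"twist": 0},{"grip": 0,"dp": [0,0,3.5],"twist": 0},{"grip": 0,"dp": [0,0,4.5],"twist": 0},{"grip": 0,"dp": [3,3.5,0],"twist": 0},{"grip": 0,"dp": [4,4.7,0],"twist": 0},{"grip": 0,"dp": [4,4.7,0],"twist": 0},{"grip": 0,"dp": [4,4.7,0],"twist": 0},{"grip": 0,"dp": [3,3.7,0],"twist": 0}]'

```text
t: 16.02
ee_pos: [628.8, -32.9, 126.9]
ee_rot: [[-0.0, 1.0, -0.008], [0.0, -0.008, -1.0], [-1.0, -0.0, -0.0]]
ft_force: [0.6, -0.1, -3.2]
gripper_width: 0.569
```

>>> step_arm --rows '[{"grip": 0,"dp": [2,2.4,0],"twist": 0},{"grip": 0,"dp": [0,0,0],"twist": 0},{"grip": 0,"dp": [0,0,0],"twist": 0}]'

```text
t: 16.4
ee_pos: [647.1, -11.4, 126.3]
ee_rot: [[-0.002, 1.0, -0.009], [-0.0, -0.009, -1.0], [-1.0, -0.002, 0.0]]
ft_force: [0.6, 0.5, -2.5]
gripper_width: 0.568
```

>>> step_arm --rows '[{"grip": 0,"dp": [0.1,0,-3],"twist": 0},{"grip": 0,"dp": [0,0,-2],"twist": 0},{"grip": 0,"dp": [0,0,-1],"twist": 0},{"grip": 0,"dp": [0,0,-0.2],"twist": 0},{"grip": 0,"dp": [0,0,0],"twist": 0}]'

```text
t: 17.02
ee_pos: [649.5, -11.3, 65.2]
ee_rot: [[0.001, 1.0, -0.009], [-0.0, -0.009, -1.0], [-1.0, 0.001, 0.0]]
ft_force: [-0.0, 1.2, -2.6]
gripper_width: 0.57
```

>>> step_arm --rows '[{"grip": 0,"dp": [0,0,-0.2],"twist": 0},{"grip": 0,"dp": [0,0,0],"twist": 0}]'

```text
t: 17.27
ee_pos: [649.3, -11.1, 63.0]
ee_rot: [[0.001, 1.0, -0.009], [-0.0, -0.009, -1.0], [-1.0, 0.001, 0.0]]
ft_force: [-0.2, -0.1, -3.1]
gripper_width: 0.567
```

>>> step_arm --rows '[{"grip": 0,"dp": [0,0,-0.1],"twist": 0},{"grip": 0,"dp": [0,0,0],"twist": 0}]'

```text
t: 17.52
ee_pos: [648.9, -11.0, 61.5]
ee_rot: [[-0.0, 1.0, -0.009], [0.0, -0.009, -1.0], [-1.0, -0.0, -0.0]]
ft_force: [0.2, 0.3, -3.8]
gripper_width: 0.57
```

>>> step_arm --rows '[{"grip": 0,"dp": [0,0,-0.1],"twist": 0},{"grip": 0,"dp": [0,0,0],"twist": 0}]'

```text
t: 17.77
ee_pos: [648.9, -11.1, 60.4]
ee_rot: [[-0.0, 1.0, -0.009], [0.0, -0.009, -1.0], [-1.0, -0.0, -0.0]]
ft_force: [-0.1, -0.4, -3.8]
gripper_width: 0.568
```

>>> step_arm --rows '[{"grip": 0,"dp": [0,0,-0.1],"twist": 0},{"grip": 0,"dp": [0,0,0],"twist": 0}]'

```text
t: 18.02
ee_pos: [649.1, -11.1, 59.9]
ee_rot: [[0.0, 1.0, -0.009], [-0.0, -0.009, -1.0], [-1.0, 0.0, 0.0]]
ft_force: [-1.4, 0.1, 0.5]
gripper_width: 0.569
```

>>> step_arm --rows '[{"grip": 1,"dp": [0,0,0],"twist": 0},{"grip": 1,"dp": [0,0,0],"twist": 0},{"grip": 1,"dp": [0,0,0],"twist": 0},{"grip": 1,"dp": [0,0,0],"twist": 0},{"grip": 1,"dp": [0,0,2],"twist": 0},{"grip": 1,"dp": [0,0,5],"twist": 0},{"grip": 1,"dp": [0,0,5],"twist": 0}]'

```text
t: 18.9
ee_pos: [649.0, -11.1, 182.1]
ee_rot: [[0.001, 1.0, -0.009], [-0.0, -0.009, -1.0], [-1.0, 0.001, 0.0]]
ft_force: [1.4, -0.1, -0.4]
gripper_width: 0.996
```

>>> step_arm --rows '[{"grip": 1,"dp": [-3.5,-1.1,0],"twist": 0},{"grip": 1,"dp": [-5,-1.6,0],"twist": 0},{"grip": 1,"dp": [-5,-1.6,0],"twist": 0},{"grip": 1,"dp": [-3,-0.9,0],"twist": 0},{"grip": 1,"dp": [-1.2,-0.3,0],"twist": 0},{"grip": 1,"dp": [0,0,0],"twist": 0},{"grip": 1,"dp": [0,0,0],"twist": 0}]'

```text
t: 19.77
ee_pos: [473.1, -66.0, 180.2]
ee_rot: [[0.001, 1.0, -0.009], [-0.0, -0.009, -1.0], [-1.0, 0.001, 0.0]]
ft_force: [0.3, -0.1, -0.0]
gripper_width: 0.998
```

>>> step_arm --rows '[{"grip": 1,"dp": [0,0,-3],"twist": 0},{"grip": 1,"dp": [0,0,-3],"twist": 0},{"grip": 1,"dp": [0,0,-3],"twist": 0},{"grip": 1,"dp": [0,0,-2.5],"twist": 0},{"grip": 1,"dp": [0,0,-1.5],"twist": 0},{"grip": 1,"dp": [0,0,-0.8],"twist": 0}]'

```text
t: 20.52
ee_pos: [472.2, -65.9, 40.8]
ee_rot: [[-0.001, 1.0, -0.009], [0.0, -0.009, -1.0], [-1.0, -0.001, -0.0]]
ft_force: [0.7, -0.0, -0.2]
gripper_width: 0.998
```

>>> step_arm --rows '[{"grip": 0,"dp": [0,0,0],"twist": 0},{"grip": 0,"dp": [0,0,0],"twist": 0},{"grip": 0,"dp": [0,0,0],"twist": 0},{"grip": 0,"dp": [0,0,0],"twist": 0},{"grip": 0,"dp": [0,0,0],"twist": 0},{"grip": 0,"dp": [0,0,0],"twist": 0}]'

```text
t: 21.28
ee_pos: [472.7, -66.3, 42.2]
ee_rot: [[0.001, 1.0, -0.009], [-0.0, -0.009, -1.0], [-1.0, 0.001, 0.0]]
ft_force: [1.9, 0.9, 4.4]
gripper_width: 0.662
```

>>> step_arm --rows '[{"grip": 0,"dp": [0,0,1.5],"twist": 0},{"grip": 0,"dp": [0,0,3.5],"twist": 0},{"grip": 0,"dp": [0,0,4.5],"twist": 0},{"grip": 0,"dp": [3,-0.5,0],"twist": 0},{"grip": 0,"dp": [4,-0.7,0],"twist": 0},{"grip": 0,"dp": [4,-0.6,0],"twist": 0},{"grip": 0,"dp": [4,-0.6,0],"twist": 0},{"grip": 0,"dp": [2.2,-0.3,0],"twist": 0}]'

```text
t: 22.28
ee_pos: [644.4, -93.1, 135.5]
ee_rot: [[-0.002, 1.0, -0.009], [0.001, -0.009, -1.0], [-1.0, -0.002, -0.001]]
ft_force: [0.9, -0.1, -5.2]
gripper_width: 0.662
```

>>> step_arm --rows '[{"grip": 0,"dp": [0,0,0],"twist": 0},{"grip": 0,"dp": [0,0,0],"twist": 0}]'

```text
t: 22.52
ee_pos: [642.3, -92.7, 135.5]
ee_rot: [[-0.003, 1.0, -0.009], [0.001, -0.009, -1.0], [-1.0, -0.003, -0.001]]
ft_force: [0.6, 0.8, -5.3]
gripper_width: 0.662
```

>>> step_arm --rows '[{"grip": 0,"dp": [0.1,0,-3],"twist": 0},{"grip": 0,"dp": [0,0,-2],"twist": 0},{"grip": 0,"dp": [0,0,-0.9],"twist": 0},{"grip": 0,"dp": [0,0,0],"twist": 0},{"grip": 0,"dp": [0,0,0],"twist": 0}]'

```text
t: 23.15
ee_pos: [645.7, -93.3, 78.7]
ee_rot: [[0.002, 1.0, -0.009], [-0.0, -0.009, -1.0], [-1.0, 0.002, 0.0]]
ft_force: [0.6, -0.3, -5.0]
gripper_width: 0.66
```

>>> step_arm --rows '[{"grip": 0,"dp": [0,0,-0.2],"twist": 0},{"grip": 0,"dp": [0,0,0],"twist": 0}]'

```text
t: 23.4
ee_pos: [645.2, -93.2, 76.0]
ee_rot: [[0.001, 1.0, -0.009], [-0.0, -0.009, -1.0], [-1.0, 0.001, 0.0]]
ft_force: [0.7, -0.5, -6.2]
gripper_width: 0.661
```

>>> step_arm --rows '[{"grip": 0,"dp": [0,0,-0.1],"twist": 0},{"grip": 0,"dp": [0,0,0],"twist": 0}]'

```text
t: 23.65
ee_pos: [644.9, -93.0, 74.4]
ee_rot: [[-0.0, 1.0, -0.009], [0.0, -0.009, -1.0], [-1.0, -0.0, -0.0]]
ft_force: [0.7, -0.0, -5.6]
gripper_width: 0.662
```

>>> step_arm --rows '[{"grip": 0,"dp": [0,0,-0.2],"twist": 0},{"grip": 0,"dp": [0,0,0],"twist": 0},{"grip": 0,"dp": [0,0,-0.1],"twist": 0},{"grip": 0,"dp": [0,0,0],"twist": 0}]'

```text
t: 24.15
ee_pos: [644.9, -93.1, 71.4]
ee_rot: [[-0.0, 1.0, -0.009], [0.0, -0.009, -1.0], [-1.0, -0.0, -0.0]]
ft_force: [-0.4, -0.2, -5.4]
gripper_width: 0.658
```

>>> step_arm --rows '[{"grip": 0,"dp": [0,0,-0.1],"twist": 0},{"grip": 0,"dp": [0,0,0],"twist": 0}]'

```text
t: 24.4
ee_pos: [644.9, -93.1, 70.4]
ee_rot: [[-0.0, 1.0, -0.009], [0.0, -0.009, -1.0], [-1.0, -0.0, -0.0]]
ft_force: [0.2, 0.3, -4.6]
gripper_width: 0.661
```

>>> step_arm --rows '[{"grip": 0,"dp": [0,0,-0.1],"twist": 0},{"grip": 0,"dp": [0,0,0],"twist": 0}]'

```text
t: 24.65
ee_pos: [645.1, -93.1, 70.2]
ee_rot: [[0.0, 1.0, -0.009], [-0.0, -0.009, -1.0], [-1.0, 0.0, 0.0]]
ft_force: [-3.2, 0.5, 1.0]
gripper_width: 0.664
```

The force reading shows contact (-5 N became +1 N). I release, rise, and move back out of the top camera's view.

>>> step_arm --rows '[{"grip": 1,"dp": [0,0,0],"twist": 0},{"grip": 1,"dp": [0,0,0],"twist": 0},{"grip": 1,"dp": [0,0,0],"twist": 0},{"grip": 1,"dp": [0,0,0],"twist": 0},{"grip": 1,"dp": [0,0,2],"twist": 0},{"grip": 1,"dp": [0,0,5],"twist": 0},{"grip": 1,"dp": [0,0,5],"twist": 0}]'

```text
t: 25.52
ee_pos: [645.0, -93.1, 192.1]
ee_rot: [[0.001, 1.0, -0.009], [-0.0, -0.009, -1.0], [-1.0, 0.001, 0.0]]
ft_force: [1.0, -0.2, -0.4]
gripper_width: 0.999
```

>>> step_arm --rows '[{"grip": 1,"dp": [-3,0,0],"twist": 0},{"grip": 1,"dp": [-5,0,0],"twist": 0},{"grip": 1,"dp": [-5,0,0],"twist": 0},{"grip": 1,"dp": [-5,0,0],"twist": 0},{"grip": 1,"dp": [-3,0,0],"twist": 0},{"grip": 1,"dp": [0,0,0],"twist": 0},{"grip": 1,"dp": [0,0,0],"twist": 0}]'

```text
t: 26.4
ee_pos: [436.1, -93.4, 191.0]
ee_rot: [[0.003, 1.0, -0.009], [-0.001, -0.009, -1.0], [-1.0, 0.003, 0.001]]
ft_force: [-0.1, -0.3, -0.2]
gripper_width: 1.002
```

```bash
python3 - <<'E'
from meas import *
a=arm.camera('top')[:,:,::-1].copy(); b=arm.camera('scene')[:,:,::-1].copy(); cv2.imwrite('pics/top5.png',a)
cv2.imwrite('pics/v5.png',np.vstack([cv2.resize(a[85:165,140:340],(800,320),interpolation=cv2.INTER_CUBIC),cv2.resize(b[160:340,100:380],None,fx=1.55,fy=1.55)[:279,:].copy() if 0 else cv2.copyMakeBorder(cv2.resize(b[160:340,100:380],(430,276)),0,0,0,370,cv2.BORDER_CONSTANT)]))
s=arm.observe(); print(s['t'],np.round(s['ee_pos'],1))
E
```

```text
26.5 [436.  -93.3 190.3]
```

View pics/v5.png

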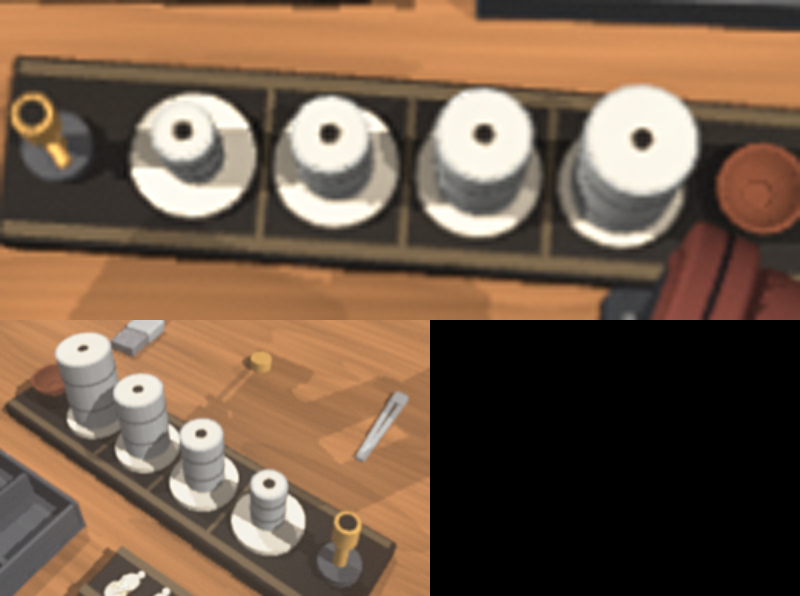

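All four stand upright in rising order from the burner. In the 4x crop the holes are at (182,130), (329,133), (484,133) and (642,138).

```bash
python3 - <<'E'
from meas import *
d=[(655.4,146.2),(651.8,66.6),(648.3,-13.1),(645.1,-92.9)]
for (u,v),z,c in zip([(182,130),(329,133),(484,133),(642,138)],(78,92,106,120),d):
    p=onz('top',((u+.5)/4-.5+140,(v+.5)/4-.5+85),z)[:2]; print(p.round(1),(p-c).round(1))
E
```

```text
[654.7 145.2] [-0.7 -1. ]
[650.7  66.3] [-1.1 -0.3]
[648.8 -13.8] [ 0.5 -0.7]
[644.6 -93.1] [-0.5 -0.2]
```

```bash
python3 -c "
from cell import arm
print(arm.close_job())"
```

```text
the job is handed in; nothing more can be done
None
```

All four flasks now stand upright on their discs, from flask_s next to the burner to flask_xl at the bowl end. The job was handed in at about 26.5 s. Each flask was lowered until the force reading showed contact before I released it. I left the blue look-alike alone.

**Last checks:** the top camera put each flask centre within about 1.5 mm of its disc centre, and the top and scene pictures show all four upright. The gripper was open and well clear of the row.

**Disagreements:**
- Before the first grasp, the wrist camera placed flask_s about 5–7 mm away from the top camera's position. I went with the top camera, and the grasps and placements bore that out.
- With flask_s on its disc, the scene camera read it about 3 mm from where the top camera did, and still within tolerance (about 5 mm from the disc centre).

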